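# Pop the colorimeter lid and push it fully open

### The job

Open the sample chamber of the colorimeter on the bench: press its release tab so that the spring-loaded lid pops up, then push the lid all the way over until it leans back and stays fully open by itself. Only touch and push with the fingertips: do not lift the instrument or shove it about, and leave the flask, carton, cuvette rack and bottle where they stand.

Things in the scene. Friction and masses are not known exactly. Their poses are not given: they have to be found in the camera images.
- meter: Colorimeter: loose grey bench instrument on rubber feet, about 1.2 kg, 164 x 110 mm, 60 mm high. Origin: middle of its underside. Its x runs from the tab end (-x, roughly facing the robot, turned up to 0.5 rad) to the hinge end. In its frame: flat lid 90 x 78 x 6 mm, top 56 mm up, level with a cheek on either side, front edge at x = -40 mm, hinge at +50 mm; the tab's press bar at x = -75 mm.
- tab_pad (a point): Middle of the top of the release tab's press bar: a round bar 10 mm thick, 50 mm long across the meter, before the lid, its top 51 mm above the bench. Press it down: it rocks about a pivot 27 mm towards the lid and 15 mm lower. Sprung: 1.5 N to start, about 5 N at release (6 mm down), 7 N at its stop (10 mm down); returns when let go.
- tab (a joint): Angle of the tab's rocker: 0 at rest (latched), 0.38 rad at its stop. The lid is let go at about 0.21 rad. Behind the bar, at x = -48 to -35 mm of the meter, the rocker's 24 mm wide post with a tooth rises to 60 mm above the bench and hooks over the middle of the lid's front edge; it tips up to 9 mm towards the bar when pressed.
- lid (a joint): Angle of the lid: 0 shut, 2.0 rad at its stop, fully open, leaning back past upright. When the tab is pressed a spring arm lifts it to about 0.6 rad, where it rests. Let go before upright (1.57 rad) it falls back to 0.6 rad; pushed past upright it falls on to the stop and stays. Light: 80 g, under 1 N at the edge.
- lid_edge (a point): Middle of the lid's free front edge, on its underside. 90 mm from the hinge line; 50 mm above the bench when shut, about 101 mm at 0.6 rad, 140 mm when upright.
- lid_hinge (a point): Middle of the lid's hinge line, 50 mm above the bench, fixed in the meter at x = +50 mm; the hinge line runs along the meter's y.
- flask: Bystander: conical glass flask, 80 mm wide at the foot, 132 mm high, origin at the centre of its underside. Leave it.
- carton: Bystander: cardboard carton 75 x 95 x 55 mm, origin at the centre of its underside. Leave it.
- rack: Bystander: white cuvette rack 50 x 100 x 30 mm with two clear cuvettes standing to 55 mm, origin at the centre of its underside. Leave it.
- bottle: Bystander: small capped bottle, 50 mm wide, 100 mm high, origin at the centre of its underside. Leave it.

How it is judged:
By the outcome, as a careful person would: the job done as asked, in the order asked, and still so for the second after the job is handed in, with the robot touching nothing.
It also fails if it takes over 42 s, if anything falls off the work surface, if the arm or the gripper's body presses on something with over 40 N, if the wrist force passes 120 N, or if a joint passes its speed limit or range.

### The arm

A 6-joint arm with a two-finger parallel gripper is mounted at the origin on the work surface. World frame = base frame: x ahead of the robot, y to its left, z up, the work surface at z = 0. Lengths are in m, angles in rad, forces in N, time in s.
With the tool pointing down it reaches from about 0.225 to 0.875 m from the base axis. Payload 3.4 kg.
Tool frame: the origin (TCP) lies between the finger pads; the fingertips stand 8 mm ahead of it and the grasp point (between the pads) lies 11 mm behind it (robot.tip_extent is the distance from the TCP to the fingertips, in m); z points along the fingers, y is the line along which they close (so a half turn about z gives the same grasp; the last joint's range is limited). The gripper opens to 85 mm and grips with 20 to 120 N. Pads are 22 mm wide; open, the fingers measure 114 mm over their backs; the gripper's body (76 mm by 85 mm) begins 54 mm behind the grasp point. The pads swing forward as they close: fully open they stand 13 mm farther back than shut.
Start: joints at [1.168, 0.276, 1.505, -0, 1.361, -0.121], TCP at [0.16, 0.552, 0.239] pointing down, gripper open.
Joint ranges: [-2.89, 2.89], [-0.75, 2.08], [0.22, 2.7], [-1.18, 4.32], [0.11, 2.71], [-2.7, 2.7]. Speed limits (rad/s): [2.57, 2.57, 3.14, 3.14, 3.14, 3.14].

### API

Orientations are given as a unit quaternion [w, x, y, z].
In Python, from rig import robot gives the robot as it stands.
- The arm moves only by the tool servo_tool, never from a script. Its argument "moves" is a list of rows, each an object with "twist": the turn, a rotation vector about the tool's x, y, z in degrees, a list of three; "xyz": the shift along the tool's x, y, z in cm, a list of three; "jaw": the closure, from 0 (fully open) to 1 (shut). In form: [{"twist": [wx, wy, wz], "xyz": [dx, dy, dz], "jaw": jaw}, ...]. A call has exactly 5 rows; each row is the pose to reach, as a shift and turn from the pose commanded when the call began, along the tool's axes at that moment; what a row does not reach only later rows make up. A row lasts 1/10 s, in which the tool goes at most 50 mm and 8.59 degrees, less where a joint would pass 70% of its speed; a pose out of reach is approached as far as the arm can. A call with a gripper value outside its range is refused whole. The fingers move at their own pace and stop on an object; "squeeze" is the grip in N (left out, the last holds). Time passes only in rows, so rows that repeat a pose let the fingers close, or fill a call up. It gives the time, the measured TCP pose, the force, the opening and the grip force at its end, in the units of the state.
- robot.read_state(): the state, without advancing time (a new reading comes with each control period).
- robot.camera(name): name is "scene" or "top"; returns a dict with "frame" (400x640x3 uint8, red, green, blue), "fx", "fy", "cx", "cy" (pixels), "dist" ([k1, k2, p1, p2, k3] as OpenCV has them; the pictures are not rectified), "view" (4x4, takes a point from world to camera coordinates). Camera axes: x right, y down, z forward; pixel columns grow to the right and rows downward; lengths in m; the calibration is good to about 2 mm. A picture is of the moment at which its call begins. There is no depth.
- robot.close_job(): hands the job in; it is judged then, once.
Trained networks look in the newest picture that a camera, given by its name, has taken for a name from the list of things; names that differ only in an ending like _2 or _b are one class to them, and where a whole thing is asked for, a point or a joint stands for the part that bears it (a point fixed in the world has none). Each returns a list of dicts, best first, with "score" (0 to 1); they miss things now and then, are a little off and sometimes report something else, mostly with a low value. They report only what shows in the picture. A call takes as long as a camera call.
- robot.recognise(camera, label): "point" ([column, row] in pixels, amid what is visible of it).
The state is a dict: "t": time; "joint_positions": joint angles; "qd": joint speeds; "effort": joint torques, N m; "tool_pos": TCP position; "tcp_rot": TCP orientation; "contact_force": force on the tool from outside, world axes, zero at the start; "torque": the same for the moment, N m; "opening": finger opening in m; "finger_force": force on a finger pad.
Only numpy, scipy, OpenCV 4.12 (cv2) and the standard library are available. Lean on these libraries where they do the work, as an engineer would, in place of code of your own. Each camera call takes 0.05 s, during which the arm holds its last target. There are 200 camera calls.

## Working session

There is one attempt and no reset: what is moved stays moved. The work goes in short steps, Python scripts to look and compute and a tool call to move; the robot and the scene stay as the last step left them, time stands still between calls to the robot, and variables do not carry over. Pictures are saved under pics/ and viewed, at most 10 in all, crops included, and the job is handed in when it is done.

Besides the shell and the picture viewer there is one more tool, called after "Emit:" as name(argument=value, ...) on one line, values as JSON. servo_tool: Moves the arm, as the interface text tells. Its arguments: {"type":"object","properties":{"moves":{"type":"array"},"squeeze":{"type":"number"}},"required":["moves"]}

```bash
mkdir -p pics; cat > h.py <<'E'
import numpy as np, cv2
from rig import robot
def K(c): return np.array([[c['fx'],0,c['cx']],[0,c['fy'],c['cy']],[0,0,1.]])
def ray(c,p):
    u=cv2.undistortPoints(np.array([[p]],float),K(c),np.array(c['dist'],float))[0,0]
    V=np.array(c['view']);R=V[:3,:3];o=-R.T@V[:3,3];return o,R.T@np.array([u[0],u[1],1])
def atz(c,p,z):
    o,d=ray(c,p);return o+d*(z-o[2])/d[2]
def proj(c,P):
    V=np.array(c['view']);return cv2.projectPoints(np.array(P,float).reshape(-1,1,3),cv2.Rodrigues(V[:3,:3])[0],V[:3,3],K(c),np.array(c['dist'],float))[0].reshape(-1,2)
E
python3 - <<'E'
from h import *
Z=dict(meter=.03,tab_pad=.051,tab=.05,lid=.056,lid_edge=.05,lid_hinge=.05,flask=.05,carton=.03,rack=.03,bottle=.05)
for n in('top','scene'):
    c=robot.camera(n);cv2.imwrite(f'pics/{n}0.png',c['frame'][:,:,::-1])
    for k,z in Z.items():
        r=robot.recognise(n,k)
        for a in r[:2]: print(n,k,np.round(a['point']),round(a['score'],2),atz(c,a['point'],z).round(3))
s=robot.read_state();print(s['tcp_rot'],s['tool_pos'],s['opening'],s['t'],robot.tip_extent)
E
```

```text
top meter [289. 205.] 0.94 [0.527 0.072 0.03 ]
top tab_pad [299. 226.] 0.73 [0.478 0.049 0.051]
top tab [298. 230.] 0.61 [0.47  0.051 0.05 ]
top lid [285. 203.] 0.91 [0.531 0.078 0.056]
top lid_edge [443. 172.] 0.71 [ 0.593 -0.284  0.05 ]
top lid_edge [284. 199.] 0.56 [0.54  0.081 0.05 ]
top lid_hinge [287. 206.] 0.85 [0.524 0.075 0.05 ]
top lid_hinge [297. 228.] 0.6 [0.474 0.054 0.05 ]
top flask [296. 228.] 0.69 [0.474 0.055 0.05 ]
top flask [444. 232.] 0.61 [ 0.457 -0.281  0.05 ]
top carton [187. 162.] 0.81 [0.635 0.311 0.03 ]
top rack [440. 168.] 0.69 [ 0.606 -0.283  0.03 ]
top rack [300. 230.] 0.52 [0.468 0.048 0.03 ]
top bottle [194. 238.] 0.95 [0.458 0.29  0.05 ]
scene meter [345. 215.] 0.69 [0.542 0.08  0.03 ]
scene tab_pad [349. 184.] 0.58 [0.461 0.048 0.051]
scene tab [351. 185.] 0.69 [0.459 0.053 0.05 ]
scene tab [444. 221.] 0.23 [0.464 0.292 0.05 ]
scene lid [346. 213.] 0.34 [0.557 0.088 0.056]
scene lid_edge [345. 206.] 0.98 [0.532 0.073 0.05 ]
scene lid_hinge [347. 214.] 0.56 [0.553 0.089 0.05 ]
scene flask [242. 145.] 0.84 [ 0.459 -0.277  0.05 ]
scene carton [426. 284.] 0.72 [0.637 0.311 0.03 ]
scene rack [202. 182.] 0.93 [ 0.618 -0.288  0.03 ]
scene bottle [446. 220.] 0.58 [0.461 0.294 0.05 ]
[4.93016020e-06 1.40428229e-01 9.90090860e-01 3.59953771e-05] [0.15990839 0.5523405  0.23932709] 0.08565165472597458 1.1 0.008
```

View pics/top0.png

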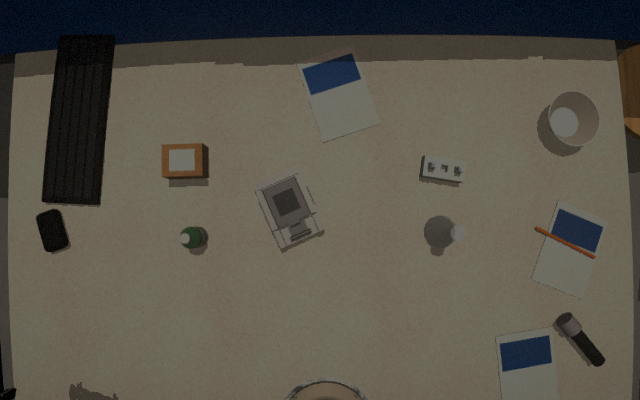

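View pics/scene0.png

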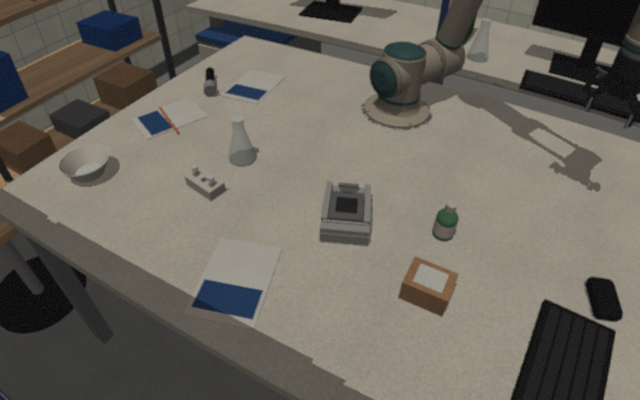

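The top view shows the meter at about (287,210), with its tab end at (299,230) and turned left of +x. The scene view agrees, with the tab at (349,186) and the lid at (346,207). Next I'll overlay a pose hypothesis.

```bash
cat >> h.py <<'E'
def T(pose,P):
    x,y,a=pose;P=np.array(P,float);R=np.array([[np.cos(a),-np.sin(a),0],[np.sin(a),np.cos(a),0],[0,0,1]]);return P@R.T+[x,y,0]
def box(x0,x1,y,z): return [[x0,-y,z],[x1,-y,z],[x1,y,z],[x0,y,z]]
def overlay(poses,fn,h=40,f=7):
    out=[]
    for n in('top','scene'):
        c=robot.camera(n);pc=proj(c,T(poses,[[0,0,.03]]))[0].astype(int)
        x0,y0=pc-h;im=cv2.resize(c['frame'][y0:y0+2*h,x0:x0+2*h,::-1],None,fx=400/(2*h),fy=400/(2*h),interpolation=cv2.INTER_CUBIC)
        im=cv2.convertScaleAbs(im,alpha=1.5)
        raw=im.copy()
        for P,col in((box(-.082,.082,.055,0),(0,0,255)),(box(-.04,.05,.039,.056),(0,255,0)),(box(-.08,-.07,.025,.051),(255,0,0))):
            q=((proj(c,T(poses,P))-[x0,y0]+.5)*400/(2*h)).astype(int);cv2.polylines(im,[q],True,col,1)
        out.append(im)
    cv2.imwrite(fn,np.hstack(out))
E
python3 - <<'E'
from h import *
overlay((.535,.075,.4),'pics/o1.png')
E
```

```text
(no output)
```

View pics/o1.png

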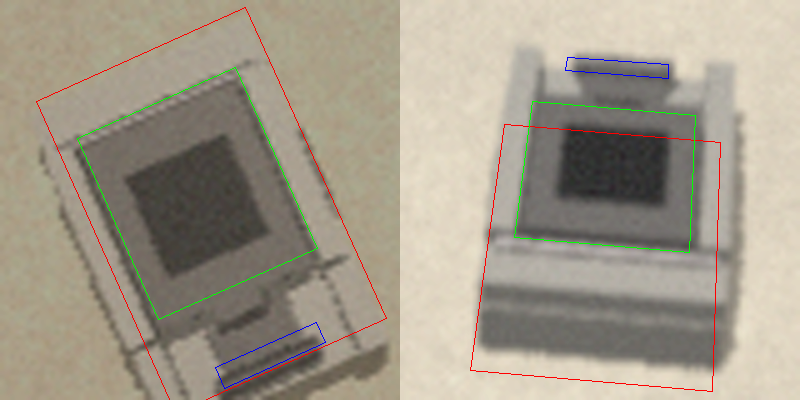

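The overlay sits about 5 mm too far in +x, and its yaw is slightly too large. I'll fit the pose to picked corners.

```bash
python3 - <<'E'
from h import *
from scipy.optimize import least_squares
p0=(.535,.075,.4)
L=[[.05,.039,.056],[.05,-.039,.056],[-.04,-.039,.056]]
picks={'top':(L+[[-.075,0,.051]],[(78,149),(241,82),(320,256),(268,370)]),
'scene':(L+[[-.04,.039,.056],[-.075,0,.051]],[(692,246),(516,234),(538,96),(700,110),(624,69)])}
D=[]
for n,(P,q) in picks.items():
    c=robot.camera(n);o=proj(c,T(p0,[[0,0,.03]]))[0].astype(int)-40
    q=np.array(q,float);q[:,0]-=400*(n=='scene');D.append((c,P,q/5-.5+o))
r=least_squares(lambda p:np.concatenate([(proj(c,T(p,P))-q).ravel() for c,P,q in D]),p0)
print(r.x,r.fun.round(1));p=r.x
overlay(p,'pics/o2.png')
for k,P in dict(bar=[-.075,0,.051],edge=[-.04,0,.05],edge06=[.05-.09*np.cos(.6),0,.101],hinge=[.05,0,.05]).items():print(k,T(p,[P]).round(4))
E
```

```text
[0.53041638 0.07474031 0.38634305] [ 0.3 -0.5 -0.6 -0.9 -0.6  0.8  0.2 -0.8 -0.1  0.   0.3 -0.8 -0.1 -0.1
  0.1  0.  -0.2 -1.3]
bar [[0.4609 0.0465 0.051 ]]
edge [[0.4934 0.0597 0.05  ]]
edge06 [[0.5079 0.0656 0.101 ]]
hinge [[0.5767 0.0936 0.05  ]]
```

View pics/o2.png

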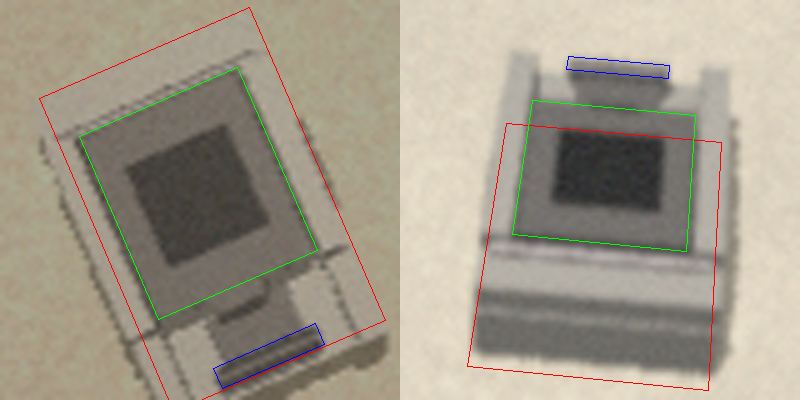

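Emit:
servo_tool(moves=[{"twist":[0,0,-8],"xyz":[-3.6,-3.4,0],"jaw":1},{"twist":[0,0,-16],"xyz":[-7.2,-6.8,0],"jaw":1},{"twist":[0,0,-24],"xyz":[-10.8,-10.2,0],"jaw":1},{"twist":[0,0,-32],"xyz":[-14.4,-13.6,0],"jaw":1},{"twist":[0,0,-38.3],"xyz":[-18,-17,0],"jaw":1}])

```text
t: 1.9
tool_pos: [0.2812, 0.3464, 0.2396]
tcp_rot: [0.0, -0.191, 0.982, 0.0]
contact_force: [1.2, 0.1, 0.9]
opening: 0.012
finger_force: 0.0
```

```bash
cat >> h.py <<'E'
from scipy.spatial.transform import Rotation as Ro
def need(tgt):
    s=robot.read_state();R=Ro.from_quat(np.roll(s['tcp_rot'],-1))
    print('t',s['t'],'pos',np.round(s['tool_pos'],4),'y-ang',np.arctan2(*R.as_matrix()[1::-1,1]).round(4),'tool z',R.as_matrix()[:,2].round(3),'F',np.round(s['contact_force'],1),'need cm',(R.inv().apply(np.array(tgt)-s['tool_pos'])*100).round(2))
E
python3 -c "
from h import *
need([.459,.046,.239])"
```

```text
t 1.9 pos [0.2812 0.3464 0.2396] y-ang 1.9559 tool z [ 0.001  0.001 -1.   ] F [1.2 0.1 0.9] need cm [ -5.19 -34.52   0.05]
```

Emit:
servo_tool(moves=[{"twist":[0,0,0],"xyz":[-0.7,-4.7,0],"jaw":1},{"twist":[0,0,0],"xyz":[-1.4,-9.4,0],"jaw":1},{"twist":[0,0,0],"xyz":[-2.1,-14.1,0],"jaw":1},{"twist":[0,0,0],"xyz":[-2.8,-18.8,0],"jaw":1},{"twist":[0,0,0],"xyz":[-3.5,-23.5,0],"jaw":1}])

```text
t: 2.4
tool_pos: [0.4008, 0.1407, 0.2397]
tcp_rot: [0.001, -0.188, 0.982, 0.0]
contact_force: [1.0, 0.1, 0.6]
opening: -0.0004
finger_force: 0.0
```

Emit:
servo_tool(moves=[{"twist":[0,0,0],"xyz":[-0.6,-4,2],"jaw":1},{"twist":[0,0,0],"xyz":[-1.2,-8,4],"jaw":1},{"twist":[0,0,0],"xyz":[-1.7,-11,8],"jaw":1},{"twist":[0,0,0],"xyz":[-1.7,-11,11],"jaw":1},{"twist":[0,0,0],"xyz":[-1.7,-11,13],"jaw":1}])

```text
t: 2.9
tool_pos: [0.456, 0.0454, 0.1073]
tcp_rot: [-0.001, -0.187, 0.982, 0.0]
contact_force: [0.1, 0.5, -0.4]
opening: 0.0002
finger_force: 0.0
```

```bash
python3 -c "
from h import *
need([.459,.046,.059])
overlay((.530,.0747,.386),'pics/o3.png',h=50)"
```

```text
t 2.9 pos [0.456  0.0454 0.1073] y-ang 1.9474 tool z [-0.003  0.    -1.   ] F [ 0.1  0.5 -0.4] need cm [-0.32 -0.06  4.82]
```

View pics/o3.png

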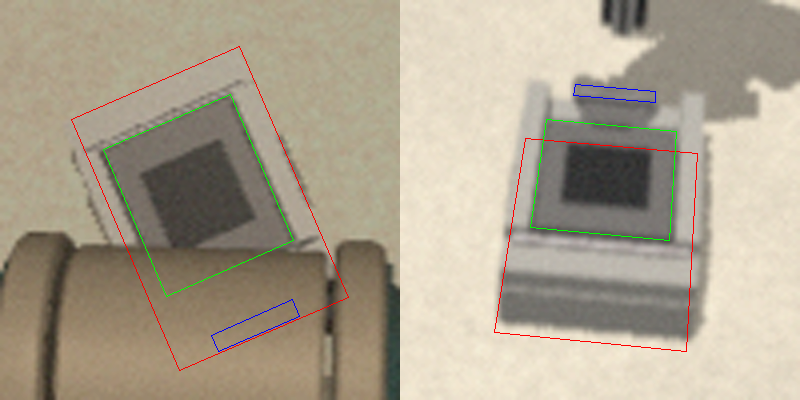

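The scene view shows the closed fingers at (625,15), in line with the bar at (615,93). I'll go down to just above the bar, then press slowly.

Emit:
servo_tool(moves=[{"twist":[0,0,0],"xyz":[-0.2,0,1.5],"jaw":1},{"twist":[0,0,0],"xyz":[-0.3,-0.1,3],"jaw":1},{"twist":[0,0,0],"xyz":[-0.3,-0.1,4],"jaw":1},{"twist":[0,0,0],"xyz":[-0.3,-0.1,4.6],"jaw":1},{"twist":[0,0,0],"xyz":[-0.3,-0.1,4.8],"jaw":1}])

```text
t: 3.5
tool_pos: [0.4598, 0.0469, 0.0614]
tcp_rot: [0.0, -0.189, 0.982, 0.0]
contact_force: [-0.4, -0.7, -0.5]
opening: 0.0004
finger_force: 0.0
```

Emit:
servo_tool(moves=[{"twist":[0,0,0],"xyz":[0,0,0.1],"jaw":1},{"twist":[0,0,0],"xyz":[0,0,0.2],"jaw":1},{"twist":[0,0,0],"xyz":[0,0,0.3],"jaw":1},{"twist":[0,0,0],"xyz":[0,0,0.4],"jaw":1},{"twist":[0,0,0],"xyz":[0,0,0.4],"jaw":1}])

```text
t: 4.0
tool_pos: [0.4595, 0.0465, 0.0575]
tcp_rot: [-0.0, -0.189, 0.982, -0.0]
contact_force: [-0.5, -1.6, 2.9]
opening: -0.0
finger_force: 1.3
```

Emit:
servo_tool(moves=[{"twist":[0,0,0],"xyz":[0,0,0.2],"jaw":1},{"twist":[0,0,0],"xyz":[0,0,0.4],"jaw":1},{"twist":[0,0,0],"xyz":[0,0,0.6],"jaw":1},{"twist":[0,0,0],"xyz":[0,0,0.7],"jaw":1},{"twist":[0,0,0],"xyz":[0,0,0.7],"jaw":1}])

```text
t: 4.5
tool_pos: [0.4587, 0.0464, 0.05]
tcp_rot: [-0.001, -0.189, 0.982, -0.0]
contact_force: [-2.7, -2.6, 6.4]
opening: -0.0001
finger_force: 2.9
```

```bash
python3 -c "
from h import *
need([.459,.046,.059])
overlay((.530,.0747,.386),'pics/o4.png',h=50)"
```

```text
t 4.5 pos [0.4587 0.0464 0.05  ] y-ang 1.9503 tool z [-0.002 -0.    -1.   ] F [-2.7 -2.6  6.4] need cm [-0.01 -0.05 -0.9 ]
```

View pics/o4.png

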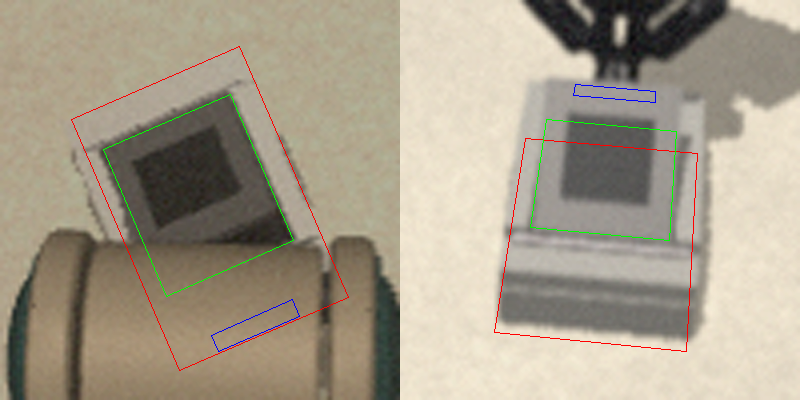

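Released: the lid has popped up and its front edge shows at about (615,85) in the scene view. The meter hasn't shifted. Now I'll raise the fingers clear of the tab.

Emit:
servo_tool(moves=[{"twist":[0,0,0],"xyz":[0,0,-0.5],"jaw":1},{"twist":[0,0,0],"xyz":[0.1,0,-1.2],"jaw":1},{"twist":[0,0,0],"xyz":[0.2,0,-2.4],"jaw":1},{"twist":[0,0,0],"xyz":[0.2,0,-3.6],"jaw":1},{"twist":[0,0,0],"xyz":[0.2,0,-4.3],"jaw":1}])

```text
t: 5.1
tool_pos: [0.4589, 0.0462, 0.0944]
tcp_rot: [0.001, -0.188, 0.982, -0.0]
contact_force: [0.5, -0.4, -0.9]
opening: 0.0001
finger_force: 0.0
```

Emit:
servo_tool(moves=[{"twist":[0,0,0],"xyz":[-0.8,0,0],"jaw":1},{"twist":[0,0,0],"xyz":[-1.6,0,0],"jaw":1},{"twist":[0,0,0],"xyz":[-2.4,0,0],"jaw":1},{"twist":[0,0,0],"xyz":[-3.2,0,0],"jaw":1},{"twist":[0,0,0],"xyz":[-4,0,0],"jaw":1}])

```text
t: 5.6
tool_pos: [0.4958, 0.0611, 0.0928]
tcp_rot: [-0.0, -0.189, 0.982, 0.0]
contact_force: [0.0, 0.1, 0.2]
opening: 0.0
finger_force: 0.0
```

```bash
python3 -c "
from h import *
need(T((.530,.0747,.386),[[.057,0,.121]])[0])
overlay((.530,.0747,.386),'pics/o5.png',h=50)"
```

```text
t 5.6 pos [0.4958 0.0611 0.0928] y-ang 1.9501 tool z [-0.001  0.    -1.   ] F [0.  0.1 0.2] need cm [-9.38  0.03 -2.82]
```

View pics/o5.png

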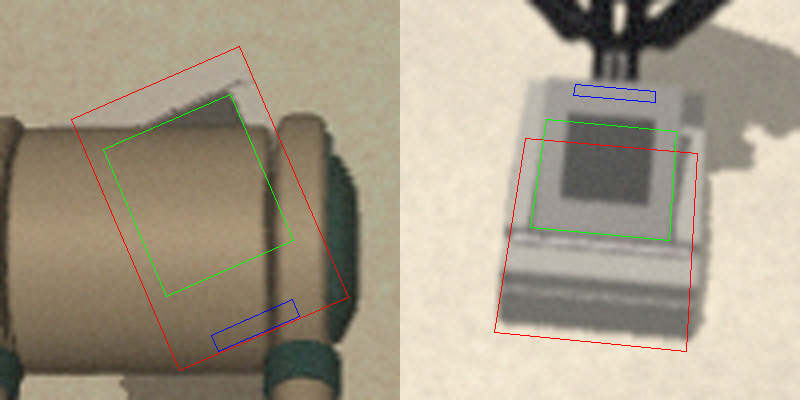

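The fingertips stand at the lid's front edge, about (615,75), and the tips are below it. Pushing now.

Emit:
servo_tool(moves=[{"twist":[0,0,0],"xyz":[-1,0,-0.4],"jaw":1},{"twist":[0,0,0],"xyz":[-2,0,-0.9],"jaw":1},{"twist":[0,0,0],"xyz":[-3,0,-1.4],"jaw":1},{"twist":[0,0,0],"xyz":[-4,0,-1.9],"jaw":1},{"twist":[0,0,0],"xyz":[-5,0,-2.4],"jaw":1}])

```text
t: 6.2
tool_pos: [0.5428, 0.0797, 0.1178]
tcp_rot: [0.001, -0.188, 0.982, 0.0]
contact_force: [-1.3, -0.4, -0.1]
opening: 0.0001
finger_force: 0.2
```

Emit:
servo_tool(moves=[{"twist":[0,0,0],"xyz":[-0.9,0,-0.2],"jaw":1},{"twist":[0,0,0],"xyz":[-1.8,0,-0.4],"jaw":1},{"twist":[0,0,0],"xyz":[-2.7,0,-0.5],"jaw":1},{"twist":[0,0,0],"xyz":[-3.6,0,-0.5],"jaw":1},{"twist":[0,0,0],"xyz":[-4.4,0,-0.5],"jaw":1}])

```text
t: 6.7
tool_pos: [0.5831, 0.0959, 0.1221]
tcp_rot: [-0.0, -0.188, 0.982, 0.0]
contact_force: [0.0, 0.6, -0.6]
opening: -0.0001
finger_force: 0.1
```

```bash
python3 -c "
from h import *
need(T((.530,.0747,.386),[[.057,0,.121]])[0])
overlay((.530,.0747,.386),'pics/o6.png',h=50)"
```

```text
t 6.7 pos [0.5831 0.0959 0.1221] y-ang 1.95 tool z [-0.  0. -1.] F [ 0.   0.6 -0.6] need cm [0.02 0.04 0.11]
```

View pics/o6.png

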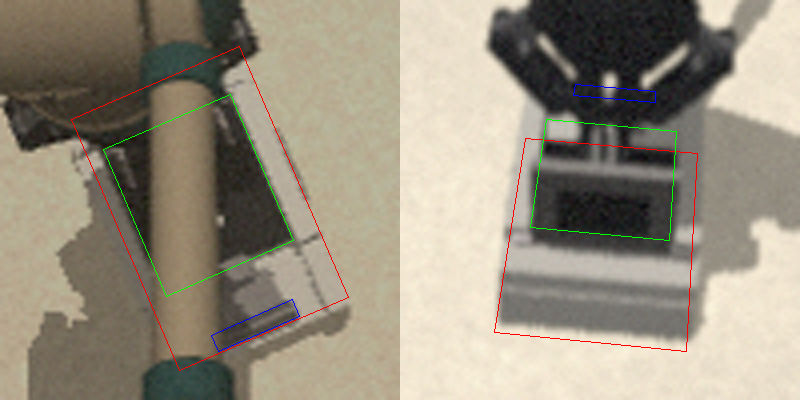

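The lid is past upright, with its edge at about (610,165). I'll nudge it 8 mm further, then back off and lift away.

Emit:
servo_tool(moves=[{"twist":[0,0,0],"xyz":[-0.4,0,0],"jaw":1},{"twist":[0,0,0],"xyz":[-0.8,0,0],"jaw":1},{"twist":[0,0,0],"xyz":[-0.8,0,0],"jaw":1},{"twist":[0,0,0],"xyz":[0.2,0,0],"jaw":1},{"twist":[0,0,0],"xyz":[2,0,0],"jaw":1}])

```text
t: 7.3
tool_pos: [0.5637, 0.088, 0.1222]
tcp_rot: [0.0, -0.189, 0.982, -0.0]
contact_force: [-1.0, 0.0, 1.0]
opening: -0.0
finger_force: 0.0
```

Emit:
servo_tool(moves=[{"twist":[0,0,0],"xyz":[2,0,-1],"jaw":1},{"twist":[0,0,0],"xyz":[5,0,-4],"jaw":1},{"twist":[0,0,0],"xyz":[8,0,-7],"jaw":1},{"twist":[0,0,0],"xyz":[11,0,-10],"jaw":1},{"twist":[0,0,0],"xyz":[14,0,-12],"jaw":1}])

```text
t: 7.8
tool_pos: [0.4321, 0.0358, 0.2442]
tcp_rot: [0.001, -0.188, 0.982, -0.0]
contact_force: [0.9, -0.6, 0.1]
opening: -0.0001
finger_force: 0.0
```

Emit:
servo_tool(moves=[{"twist":[0,0,0],"xyz":[2,3,0],"jaw":1},{"twist":[0,0,0],"xyz":[3,7,0],"jaw":1},{"twist":[0,0,0],"xyz":[3,11,0],"jaw":1},{"twist":[0,0,0],"xyz":[3,15,0],"jaw":1},{"twist":[0,0,0],"xyz":[3,15,0],"jaw":1}])

```text
t: 8.3
tool_pos: [0.347, 0.1674, 0.2424]
tcp_rot: [-0.0, -0.191, 0.982, 0.001]
contact_force: [0.6, -1.0, -0.1]
opening: -0.0003
finger_force: 0.0
```

```bash
python3 -c "
from h import *
need([0,0,0])
overlay((.530,.0747,.386),'pics/o7.png',h=50)"
```

```text
t 8.3 pos [0.347  0.1674 0.2424] y-ang 1.9557 tool z [-0.001  0.002 -1.   ] F [ 0.6 -1.  -0.1] need cm [38.44 -2.55 24.24]
```

View pics/o7.png

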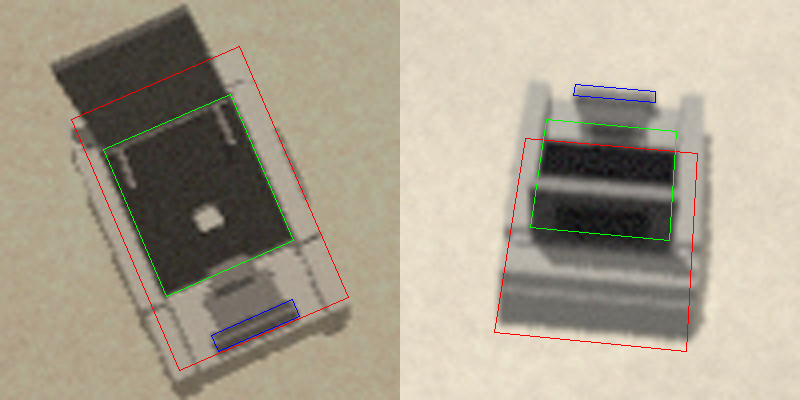

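The lid leans back fully open by itself, with its edge at about (120,40) in the top view. The meter hasn't moved and the arm is clear, so I'm handing in.

```bash
python3 -c "
from rig import robot
print(robot.close_job())"
```

```text
the job is handed in; nothing more can be done
None
```

I pressed the tab, the lid popped up, and I pushed it over until it leaned back and stayed fully open. The meter stayed in place, the flask, carton, rack and bottle weren't touched, and the job was handed in at about 8.4 s.

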